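Fit the filter and snap the cover onto the dust extractor

ROBOT

A 6-joint arm with a two-finger parallel gripper is mounted at the origin on a cart in front of the work surface, level with it; the furniture and walls round the work are solid. World frame = base frame: x ahead of the robot, y to its left, z up, the work surface at z = 0. Lengths are in mm, angles in degrees, forces in N, time in s.
With the tool pointing down it reaches from about 375 to 900 mm from the base axis. Payload 3.1 kg.
Tool frame: the origin (TCP) lies at the very end of the fingers, on their centre line; the grasp point (between the pads) lies 19 mm behind it; z points along the fingers, y is the line along which they close (so a half turn about z gives the same grasp; the last joint's range is limited). The gripper opens to 87 mm and grips with 3 to 60 N. Pads are 19 mm wide; open, the fingers measure 117 mm over their backs; the gripper's body (75 mm by 190 mm) begins 51 mm behind the grasp point.
Start: joints at [-10.227, 30.224, 82.088, -0, 67.689, -10.227], TCP at [624.977, 0.034, 222.548] pointing down, gripper open.
Joint ranges: [-176.69, 176.69], [-43.24, 126.21], [12.49, 139.97], [-82, 262], [0, 151.66], [-163.58, 163.58]. Speed limits (degrees/s): [159.86, 159.86, 180, 180, 180, 180].

INTERFACE

Orientations are given as a 3x3 rotation matrix whose columns are the frame's x, y, z axes.
In Python, from station import get_obs, eyes, r gives the robot as it stands.
- The arm moves only by the tool play_rows, never from a script. Its argument "increments" is a list of rows, each a list of 3 entries, a list of its own where there are three numbers: the shift along the world's x, y, z in mm, then the turn, a rotation vector about the world's x, y, z in rad, then the finger opening in mm, from 0 to 87. In form: [[[x, y, z], [wx, wy, wz], fingers], ...]. A call has 1 to 10 rows; each row is the pose to reach, as a shift and turn from the pose commanded when the call began; what a row does not reach only later rows make up. A row lasts 1/10 s, in which the tool goes at most 50 mm and 8.59 degrees, less where a joint would pass 70% of its speed; a pose out of reach is approached as far as the arm can. A call with a gripper value outside its range is refused whole. The fingers move at their own pace and stop on an object; the grip force is fixed at half the most. Time passes only in rows, so rows that repeat a pose let the fingers close. It gives the time, the measured TCP pose, the force, the opening and the grip force at its end, in the units of the state.
- get_obs(): the state, without advancing time (a new reading comes with each control period).
- eyes.grab_frame(name): name is "scene" or "side" or "wrist"; returns a dict with "frame" (480x640x3 uint8, red, green, blue), "fx", "fy", "cx", "cy" (pixels), "rvec" (rotation vector, rad) and "tvec" (3), from world to camera coordinates, as OpenCV has them. Camera axes: x right, y down, z forward; pixel columns grow to the right and rows downward; lengths in mm; the calibration is good to about 2 mm. A picture is of the moment at which its call begins. There is no depth.
- r.sign_off(): hands the job in; it is judged then, once.
The state is a dict: "clock": time; "joints": joint angles; "qvel": joint speeds; "tau": joint torques, N m; "position": TCP position; "ee_rot": TCP orientation; "wrist_force": force on the tool from outside, world axes, zero at the start; "torque": the same for the moment, N m; "width": finger opening in mm; "grip_force": force on a finger pad.
Only numpy, scipy, OpenCV 4.12 (cv2) and the standard library are available. Lean on these libraries where they do the work, as an engineer would, in place of code of your own. Each camera call takes 0.05 s, during which the arm holds its last target. There are 200 camera calls.

TASK

Make the dust extractor ready for the next treatment: push the filter cartridge, open end down, all the way onto the suction spigot and let go of it, then set the cover over it and press the cover down by its grip rib until the catches at both ends have snapped over its lips and it sits flush on the deck. Do not let go at the end: finish while still holding the cover by its rib and pressing it firmly down, so that its seal beds in. Leave the two vials, the steel cup and the handpiece where they are.

Things in the scene. Friction and masses are not known exactly. Their poses are not given: they have to be found in the camera images.
- dust_unit: Dust extractor: white box 150 (x) x 176 (y) x 46 mm high, fixed; origin at the centre of its underside, z up, front grille and switch on -x. On its flat top (the deck, 46 mm up) stands a grey plinth 67 (x) x 107 (y) x 8 mm, upper edges rounded 4 mm. Sprung catches 28 mm wide, 27 mm tall stand on the deck 58 to 75 mm either side along y, so open fingers along x when near the plinth
- filter_seat (a point): point on the unit: centre of the plinth's top, 54 mm above the table, foot of the round metal suction spigot (31.5 mm in diameter, 22 mm tall, top 6 mm tapered to 23 mm). The filter's origin must come here; axes as the unit's
- cover_seat (a point): point on the unit: on its axis at deck height, 46 mm above the table. The cover's origin must come here, its y along the unit's y (either way round); axes as the unit's
- catch_left (a joint): catch at the unit's +y end, sprung hinge, rad: 0 shut, grows as its nose is pushed outward (to about 0.15 as a lip passes). The lips meet the ramps above the noses when the cover is 11 to 14 mm above its seat; the push for both catches rises to about 10 to 22 N, then drops suddenly 3 to 6 mm above the seat as the noses spring in over the lips; the last millimetres are free
- catch_right (a joint): the same catch at the unit's -y end, mirrored
- filter: Round filter cartridge standing on the table, open end down: diameter 56 mm, height 38 mm, grey end caps, white pleats, about 0.09 kg. Origin at the centre of its underside, z up. Bore from below 34 mm in diameter, 32 mm deep (1.25 mm clearance all round on the spigot). Grasp across its 56 mm outside
- filter_top (a point): point on the filter: centre of its closed top face, 38 mm above its origin
- filter_cover: Grey cover, a box open below, standing on the table: 76 (x) x 116 (y) x 54 mm high, walls 3 mm (1.5 mm clearance all round on the plinth), about 0.13 kg. Origin at the centre of its lower rim, z up; same after a half turn. Both short ends have a round lip 5 mm proud, 6 to 12 mm above the rim. On top a grip rib 16 (x) x 52 (y) x 27 mm high: grasp across its 16 mm, along x
- cover_handle (a point): point on the cover: centre of the top face of the grip rib, 81 mm above the cover's origin; axes as the cover's
- vial_3: bystander: stoppered vial 30 mm in diameter, 54 mm tall, origin under its centre; leave alone
- vial_1: bystander: stoppered vial 26 mm in diameter, 42 mm tall, origin under its centre; leave alone
- gallipot_1: bystander: small steel cup 64 mm in diameter, 36 mm tall, origin under its centre; leave alone
- handpiece_steel: bystander: handpiece 148 x 21 x 21 mm lying at the front edge, origin under its middle; leave alone
There are look-alikes about, which are no part of the job. Leave any purple or turquoise look-alike of the filter alone.

How it is judged:
By the outcome, as a careful person would: the job done as asked, in the order asked, and still so for the second after the job is handed in, while the arm keeps its last pose, push and grip.
It also fails if it takes over 58 s, if anything falls off the work surface, if the arm or the gripper's body presses on something with over 40 N, if the wrist force passes 120 N, or if a joint passes its speed limit or range.

## Working session

There is one attempt and no reset: what is moved stays moved. The work goes in short steps, Python scripts to look and compute and a tool call to move; the robot and the scene stay as the last step left them, time stands still between calls to the robot, and variables do not carry over. Pictures are saved under pics/ and viewed, at most 10 in all, crops included, and the job is handed in when it is done.

Besides the shell and the picture viewer there is one more tool, called after "Emit:" by a JSON object that holds its "method" and its "body". play_rows: Moves the arm, as the interface text tells. Its arguments: {"type":"object","properties":{"increments":{"type":"array"}},"required":["increments"]}

```bash
mkdir -p pics
cat > h.py <<'E'
from station import get_obs, eyes, r
import numpy as np, cv2
def cam(n):
    f=eyes.grab_frame(n); K=np.array([[f['fx'],0,f['cx']],[0,f['fy'],f['cy']],[0,0,1.]])
    R=cv2.Rodrigues(np.array(f['rvec'],float))[0]; return f['frame'],K,R,np.array(f['tvec'],float).ravel()
def ray(K,R,t,u,v,z):
    d=R.T@np.linalg.solve(K,[u,v,1.]); c=-R.T@t; return c+d*(z-c[2])/d[2]
def proj(K,R,t,P):
    p=R@np.asarray(P,float)+t; p=K@p; return p[:2]/p[2]
def save(n,img): cv2.imwrite('pics/'+n+'.png',img[:,:,::-1])
E
python3 - <<'E'
from h import *
for n in ['scene','side','wrist']:
    im,K,R,t=cam(n); save(n+'0',im); np.savez(n+'0',K=K,R=R,t=t); print(n,-R.T@t,R[2])
print(get_obs())
E
```

```text
scene [  862.26807545 -1154.79321838  1363.76265314] [-0.20446115  0.62464879 -0.75366406]
side [ 254.90514993 -992.15193059  526.66656922] [ 0.25704465  0.85941572 -0.44196456]
wrist [624.78386856  73.12788374 382.07491681] [-0.00147693 -0.26550683 -0.96410785]
{'clock': 0.15, 'joints': array([-1.02256583e+01,  3.02664833e+01,  8.21384928e+01, -1.19696181e-03,
        6.76879687e+01, -1.02265097e+01]), 'qvel': array([-0.1169329 , -0.17561663, -0.2728368 , -0.00282389,  0.03420581,
       -0.04854689]), 'tau': array([ 9.14956272e-04, -4.40429199e+01, -1.76841742e+01,  6.33679633e-02,
        5.52540855e-02, -1.06930895e-04]), 'position': array([6.24455615e+02, 1.39537789e-01, 2.21804795e+02]), 'ee_rot': array([[-2.25914381e-05,  9.99998720e-01, -1.59985835e-03],
       [ 9.99999964e-01,  2.30217661e-05,  2.68960899e-04],
       [ 2.68997386e-04, -1.59985221e-03, -9.99998684e-01]]), 'wrist_force': array([0.13756379, 0.65146417, 0.01710448]), 'torque': array([-0.00853447, -0.01127302, -0.00084075]), 'grip_force': 0.0, 'width': 86.92287670049909}
```

View pics/scene0.png

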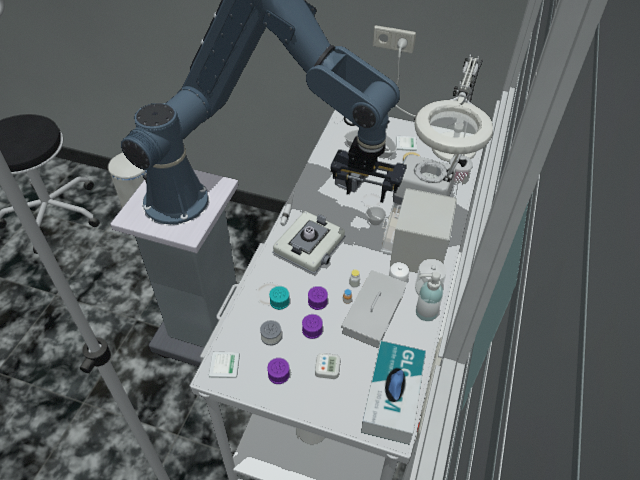

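View pics/side0.png

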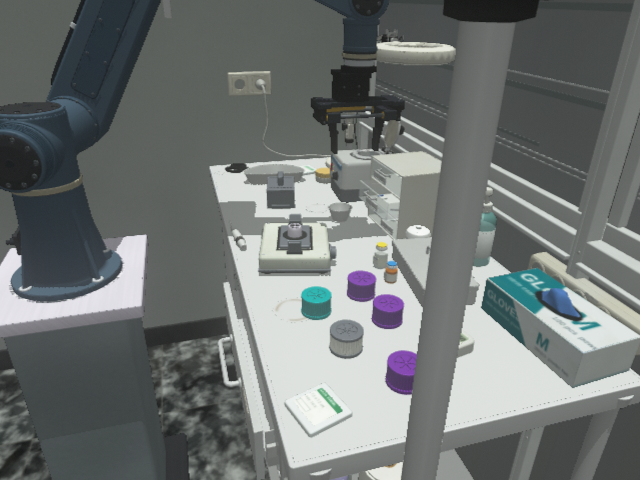

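Scene view: the grey filter is near (271,332), the unit near (310,240), and the cover is half hidden at (345,180). In the side view these are at (347,338), (296,245) and (281,190). I'll enlarge these areas.

Run:
```python
from h import *
s=cv2.imread('pics/scene0.png'); d=cv2.imread('pics/side0.png')
def c(im,u,v,w,h,f): return cv2.resize(im[v:v+h,u:u+w],None,fx=f,fy=f,interpolation=cv2.INTER_CUBIC)
# each 400x300
o=np.vstack([np.hstack([c(s,265,200,100,75,4),c(d,250,210,100,75,4)]),np.hstack([c(s,235,300,80,60,5),c(d,250,160,80,60,5)])])
cv2.imwrite('pics/comp.png',o)
```

```text
(no output)
```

View pics/comp.png

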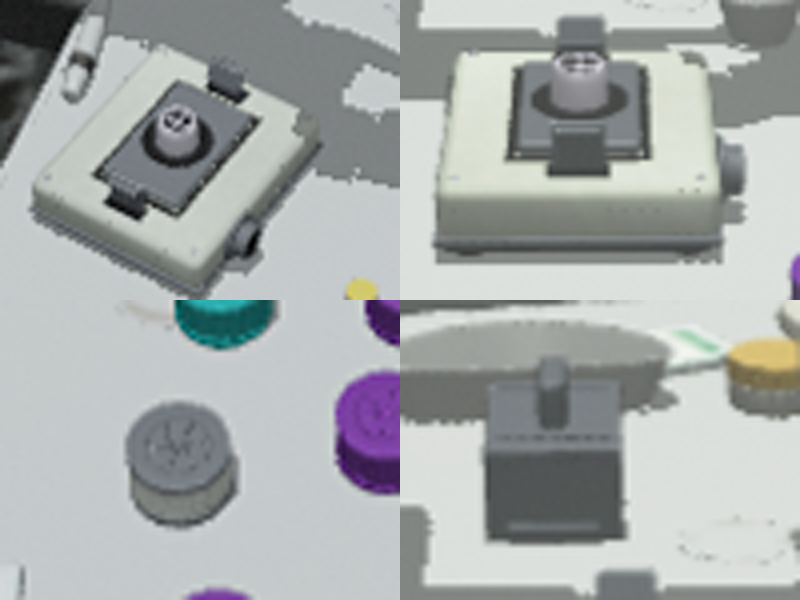

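View pics/wrist0.png

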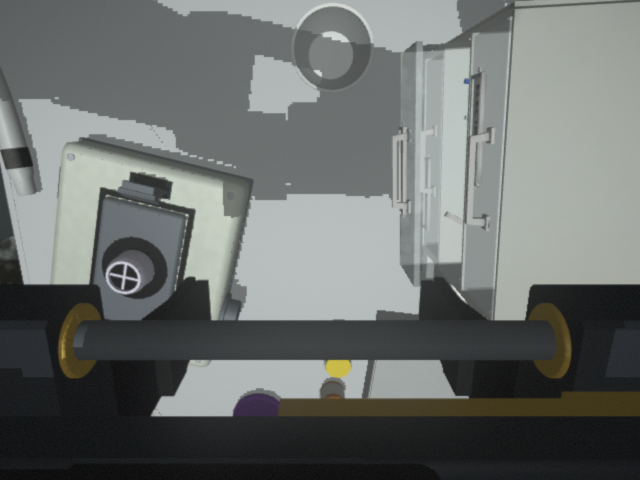

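Top left: the spigot top is at scene (309.5,230), and side (295,225.8). The filter top is at scene (270.6,329.2). In the side view the cover's top edges are at (267.4,190.4), (295,189.4), (293.6,176.6) and (268,176.6). In the wrist view the spigot top is at (125,276).

Run:
```python
from h import *
L={n:[np.load(n+'0.npz')[k] for k in 'KRt'] for n in ['scene','side','wrist']}
def p(n,pts,z):
    for q in pts: print(n,z,q,ray(*L[n],*q,z)[:2].round(1))
p('scene',[(309.5,230)],76);p('side',[(295,225.8)],76);p('wrist',[(125,276)],76)
print('unit plinth corners z54'); p('wrist',[(103,191),(194,210)],54); 
p('scene',[(265+182/4,200+80/4),(265+257/4,200+120/4),(265+96/4,200+176/4),(265+176/4,200+213/4)],54)
print('filter');p('scene',[(270.6,329.2)],38);p('side',[(347,328)],38)
print('cover');p('side',[(267.4,190.4),(295,189.4),(293.6,176.6),(268,176.6)],54)
p('side',[(250+140/5,160+92/5),(250+168/5,160+92/5),(250+140/5,160+58/5),(250+165/5,160+58/5)],81)
p('side',[(267.4,208),(295,207.5)],0)
```

```text
scene 76 (309.5, 230) [476.7 -42.9]
side 76 (295, 225.8) [476.5 -49.5]
wrist 76 (125, 276) [478.3 -42.7]
unit plinth corners z54
wrist 54 (103, 191) [458.9  19.8]
wrist 54 (194, 210) [529.    4.7]
scene 54 (310.5, 220.0) [459.5  16.1]
scene 54 (329.25, 230.0) [526.1  -4.6]
scene 54 (289.0, 244.0) [431.4 -96.3]
scene 54 (309.0, 253.25) [ 498.6 -110.7]
filter
scene 38 (270.6, 329.2) [ 484.2 -379.1]
side 38 (347, 328) [ 485.2 -379.2]
cover
side 54 (267.4, 190.4) [468.  236.1]
side 54 (295, 189.4) [542.2 225.4]
side 54 (293.6, 176.6) [562.8 328.9]
side 54 (268, 176.6) [490.4 346.7]
side 81 (278.0, 178.4) [500.6 249.2]
side 81 (283.6, 178.4) [515.3 245.5]
side 81 (278.0, 171.6) [512.2 305.5]
side 81 (283.0, 171.6) [525.9 302.1]
side 0 (267.4, 208) [467.2 242. ]
side 0 (295, 207.5) [542.  226.7]
```

Emit:
{"method": "play_rows", "body": {"increments": [[[-15,-12,0],[0,0,-0.03],87],[[-40,-33,0],[0,0,-0.08],87],[[-70,-58,0],[0,0,-0.13],87],[[-100,-82,0],[0,0,-0.18],87],[[-125,-104,0],[0,0,-0.22],87],[[-140,-116,0],[0,0,-0.24],87],[[-145,-120,0],[0,0,-0.244],87],[[-145,-120,0],[0,0,-0.244],87],[[-145,-120,0],[0,0,-0.244],87]]}}

```text
clock: 1.05
position: [480.8, -119.7, 222.6]
ee_rot: [[0.241, 0.97, 0.001], [0.97, -0.241, 0.0], [0.0, 0.001, -1.0]]
wrist_force: [0.4, 1.1, -0.9]
width: 87.0
grip_force: 0.0
```

Run:
```python
from h import *
im,K,R,t=cam('wrist'); save('wrist1',im); np.savez('wrist1',K=K,R=R,t=t); o=get_obs();print(o['position'],o['ee_rot'][:,1],proj(K,R,t,o['position']))
L=[np.load('scene0.npz')[k] for k in 'KRt']
for q in [(318,294),(312,322),(278,367),(279,293)]: print(q,ray(*L,*q,38)[:2].round())
```

```text
[ 480.90636551 -119.58566095  222.56711322] [ 9.70610820e-01 -2.40653329e-01  7.81821171e-04] [314.2041207  303.77595396]
(318, 294) [ 566. -229.]
(312, 322) [ 580. -322.]
(278, 367) [ 543. -477.]
(279, 293) [ 463. -261.]
```

View pics/wrist1.png

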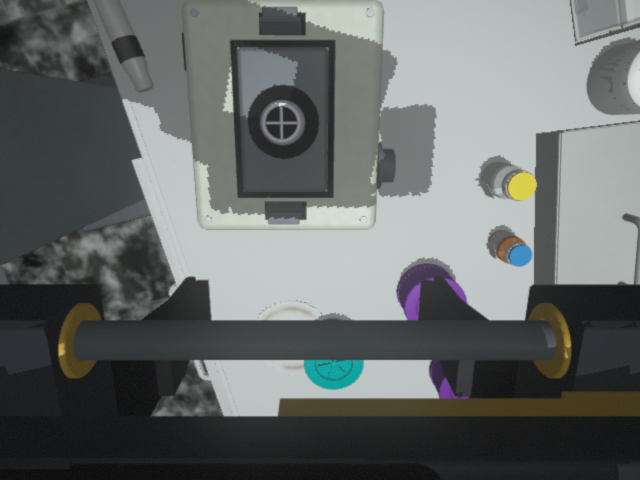

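The wrist view shows the spigot cross at (283,122), with plinth corners at (232,41), (335,41), (333,197) and (239,197). The deck screws are at about (195,4), (371,11), (365,219) and (209,219).

Run:
```python
from h import *
L=[np.load('wrist1.npz')[k] for k in 'KRt']
print(ray(*L,283,122,76))
for z,qs in ((50,[(232,41),(335,41),(333,197),(239,197)]),(46,[(195,4),(371,11),(365,219),(209,219)])):
    P=np.array([ray(*L,*q,z)[:2] for q in qs]); print(P.round(1),P.mean(0)); 
    for a,b in((0,1),(3,2)): d=P[b]-P[a];print('x',np.degrees(np.arctan2(d[1],d[0])))
    for a,b in((3,0),(2,1)): d=P[b]-P[a];print('y',np.degrees(np.arctan2(-d[0],d[1])))
```

```text
[477.14587024 -44.75782662  76.        ]
[[ 454.2   19.2]
 [ 526.7    1.2]
 [ 499.  -109.7]
 [ 426.3  -91.6]] [476.56350259 -45.22861435]
x -13.954041428937789
x -13.979824285562701
y -14.133456409338068
y -14.019407443981217
[[ 435.1   49.9]
 [ 556.8   14.9]
 [ 520.2 -134.5]
 [ 396.4 -103.7]] [477.1272481 -43.3375055]
x -16.006399073893707
x -13.983877244871877
y -14.117602412777433
y -13.752875215882273
```

Emit:
{"method": "play_rows", "body": {"increments": [[[0,-20,0],[0,0,0],87],[[1,-60,-10],[0,0,0],87],[[2,-105,-25],[0,0,0],87],[[3,-150,-50],[0,0,0],87],[[3,-195,-80],[0,0,0],87],[[4,-230,-105],[0,0,0],87],[[4,-252,-120],[0,0,0],87],[[4,-259,-130],[0,0,0],87],[[4,-259,-132],[0,0,0],87],[[4,-259,-132],[0,0,0],87]]}}

```text
clock: 2.1
position: [484.2, -377.2, 90.4]
ee_rot: [[0.24, 0.971, -0.001], [0.971, -0.24, 0.002], [0.001, -0.001, -1.0]]
wrist_force: [-0.0, 0.2, -0.8]
width: 87.0
grip_force: 0.0
```

Run:
```python
from h import *
im,K,R,t=cam('wrist'); save('w2',im); np.savez('w2',K=K,R=R,t=t); 
im2,K2,R2,t2=cam('side'); save('s2',im2);np.savez('s2',K=K2,R=R2,t=t2);
print(get_obs()['position'],proj(K,R,t,[484.5,-379,38]))
cv2.imwrite('pics/c2.png',np.hstack([cv2.resize(im,(400,300))[:,:,::-1],cv2.resize(im2[270:390,270:430],(400,300),interpolation=2)[:,:,::-1]]))
```

```text
[ 484.63619675 -377.43329503   91.45393636] [315.51055069 266.01617957]
```

View pics/c2.png

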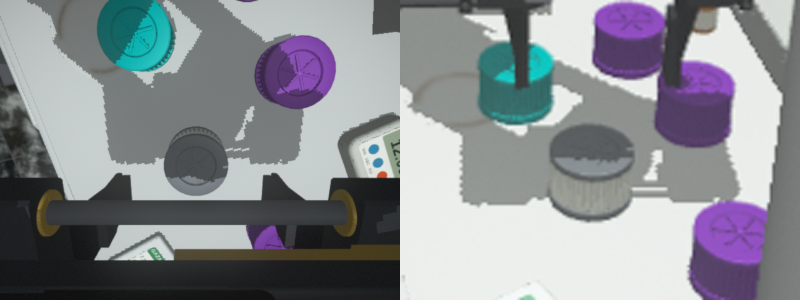

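The filter's top is at wrist pixel (318,264), against a prediction of (315.5,266), so the estimate is within about 1.5 mm. I'll go down and grip it.

Emit:
{"method": "play_rows", "body": {"increments": [[[1,-1,-15],[0,0,0],87],[[1,-1,-40],[0,0,0],87],[[1,-1,-65],[0,0,0],87],[[1,-1,-80],[0,0,0],87],[[1,-1,-84],[0,0,0],87],[[1,-1,-84],[0,0,0],87],[[1,-1,-84],[0,0,0],50],[[1,-1,-84],[0,0,0],50],[[1,-1,-84],[0,0,0],50],[[1,-1,-84],[0,0,0],50]]}}

```text
clock: 3.2
position: [485.2, -380.3, 7.2]
ee_rot: [[0.242, 0.97, 0.001], [0.97, -0.242, -0.001], [-0.001, 0.001, -1.0]]
wrist_force: [0.1, 0.5, 0.6]
width: 62.8
grip_force: 0.0
```

Emit:
{"method": "play_rows", "body": {"increments": [[[0,0,0],[0,0,0],50],[[0,0,0],[0,0,0],50],[[0,0,0],[0,0,0],50]]}}

```text
clock: 3.5
position: [484.9, -380.1, 7.0]
ee_rot: [[0.241, 0.97, -0.0], [0.97, -0.241, -0.0], [-0.0, 0.0, -1.0]]
wrist_force: [0.1, -0.0, 4.2]
width: 56.2
grip_force: 30.0
```

Emit:
{"method": "play_rows", "body": {"increments": [[[0,0,15],[0,0,0],50],[[0,0,50],[0,0,0],50],[[0,15,90],[0,0,0],50],[[-1,55,115],[0,0,0],50],[[-2,100,120],[0,0,0],50],[[-4,145,120],[0,0,0],50],[[-5,190,120],[0,0,0],50],[[-6,235,120],[0,0,0],50],[[-7,275,120],[0,0,0],50],[[-8,305,120],[0,0,0],50]]}}

```text
clock: 4.5
position: [476.3, -72.4, 127.2]
ee_rot: [[0.241, 0.971, 0.0], [0.971, -0.241, 0.0], [0.0, -0.0, -1.0]]
wrist_force: [0.1, -0.7, -1.7]
width: 55.9
grip_force: 30.0
```

Emit:
{"method": "play_rows", "body": {"increments": [[[0,20,0],[0,0,0],50],[[0,29,0],[0,0,0],50],[[0,30,0],[0,0,0],50],[[0,30,0],[0,0,0],50],[[0,30,0],[0,0,0],50]]}}

```text
clock: 5.0
position: [477.5, -46.1, 126.7]
ee_rot: [[0.243, 0.97, 0.001], [0.97, -0.243, -0.0], [-0.0, 0.001, -1.0]]
wrist_force: [0.1, 0.2, -0.9]
width: 56.0
grip_force: 30.0
```

Run:
```python
from h import *
im,K,R,t=cam('wrist'); o=get_obs()
s,K2,R2,t2=cam('side');np.savez('s3',K=K2,R=R2,t=t2);c,K3,R3,t3=cam('scene');np.savez('c3',K=K3,R=R3,t=t3)
np.savez('w3',K=K,R=R,t=t)
p=o['position'];print(p,o['wrist_force']); top=p+[0,0,31]
print(proj(K,R,t,top),proj(K2,R2,t2,top),proj(K3,R3,t3,top))
T=o['ee_rot']
for k in range(0,360,90):
    q=top+28*(np.cos(np.radians(k))*T[:,1]+np.sin(np.radians(k))*T[:,0]); print(k,proj(K,R,t,q).round(1))
cv2.imwrite('pics/c3.png',np.vstack([np.hstack([cv2.resize(im[180:420,160:480],(400,300))[:,:,::-1],cv2.resize(s[170:260,240:360],(400,300),interpolation=2)[:,:,::-1]]),np.hstack([cv2.resize(c[180:270,250:370],(400,300),interpolation=2)[:,:,::-1],np.zeros((300,400,3),np.uint8)])]))
```

```text
[477.3627096  -46.11533686 126.59958455] [ 0.16358957  0.32419856 -1.70953376]
[313.8141501  342.37943587] [294.65785673 190.2369961 ] [309.34259902 211.47567236]
0 [395.8 342.4]
90 [313.8 264.7]
180 [231.8 342.4]
270 [313.8 412.4]
```

View pics/c3.png

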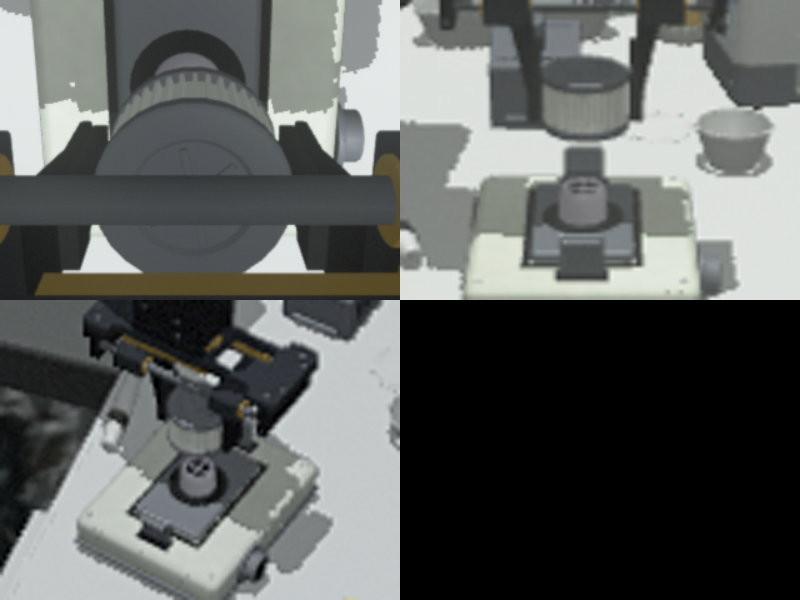

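The filter hangs upright above the spigot: its rim is at side pixel (294,190) and the spigot top at about (294,225). The offsets are small, so I'll lower it and watch the forces.

Emit:
{"method": "play_rows", "body": {"increments": [[[0,0,-15],[0,0,0],50],[[0,0,-30],[0,0,0],50],[[0,0,-38],[0,0,0],50],[[0,0,-42],[0,0,0],50],[[0,0,-45],[0,0,0],50],[[0,0,-47],[0,0,0],50],[[0,0,-49],[0,0,0],50],[[0,0,-50],[0,0,0],50],[[0,0,-50],[0,0,0],50]]}}

```text
clock: 6.05
position: [476.7, -44.9, 76.6]
ee_rot: [[0.241, 0.97, -0.0], [0.97, -0.241, 0.0], [-0.0, -0.0, -1.0]]
wrist_force: [-0.8, 0.3, -1.2]
width: 56.4
grip_force: 30.0
```

Emit:
{"method": "play_rows", "body": {"increments": [[[0,0,-2],[0,0,0],50],[[0,0,-4],[0,0,0],50],[[0,0,-6],[0,0,0],50],[[0,0,-8],[0,0,0],50],[[0,0,-8],[0,0,0],50]]}}

```text
clock: 6.55
position: [476.6, -44.9, 68.1]
ee_rot: [[0.242, 0.97, -0.001], [0.97, -0.242, 0.0], [0.0, -0.001, -1.0]]
wrist_force: [-1.0, -0.5, -0.7]
width: 55.8
grip_force: 30.0
```

Emit:
{"method": "play_rows", "body": {"increments": [[[0,0,-2],[0,0,0],50],[[0,0,-4],[0,0,0],50],[[0,0,-6],[0,0,0],50],[[0,0,-8],[0,0,0],50],[[0,0,-8],[0,0,0],50]]}}

```text
clock: 7.05
position: [476.6, -44.9, 60.9]
ee_rot: [[0.241, 0.97, -0.001], [0.97, -0.241, 0.0], [-0.0, -0.001, -1.0]]
wrist_force: [-3.8, -0.5, 4.5]
width: 55.7
grip_force: 30.0
```

Emit:
{"method": "play_rows", "body": {"increments": [[[0,0,-1],[0,0,0],50],[[0,0,-2],[0,0,0],50],[[0,0,-3],[0,0,0],50],[[0,0,-3],[0,0,0],50],[[0,0,-3],[0,0,0],50]]}}

```text
clock: 7.55
position: [476.6, -44.9, 60.7]
ee_rot: [[0.241, 0.97, 0.001], [0.97, -0.241, -0.001], [-0.0, 0.001, -1.0]]
wrist_force: [-7.8, 0.8, 32.2]
width: 56.3
grip_force: 30.0
```

Seated hard, with 32 N at the expected height. I'll release it and go up.

Emit:
{"method": "play_rows", "body": {"increments": [[[0,0,3],[0,0,0],50],[[0,0,3],[0,0,0],87],[[0,0,3],[0,0,0],87],[[0,0,3],[0,0,0],87],[[0,0,3],[0,0,0],87],[[0,0,8],[0,0,0],87],[[0,0,30],[0,0,0],87],[[0,0,65],[0,0,0],87],[[0,0,110],[0,0,0],87],[[2,25,150],[0,0,0],87]]}}

```text
clock: 8.55
position: [479.7, -21.6, 209.5]
ee_rot: [[0.245, 0.97, 0.002], [0.97, -0.245, -0.001], [-0.001, 0.002, -1.0]]
wrist_force: [1.4, 0.7, -0.6]
width: 87.3
grip_force: 0.0
```

Emit:
{"method": "play_rows", "body": {"increments": [[[2,35,10],[0,0,0],87],[[5,75,15],[0,0,0],87],[[8,115,15],[0,0,0],87],[[12,160,15],[0,0,0],87],[[15,195,15],[0,0,0],87],[[17,218,15],[0,0,0],87],[[18,225,15],[0,0,0],87],[[18,225,15],[0,0,0],87],[[18,225,15],[0,0,0],87]]}}

```text
clock: 9.45
position: [496.8, 204.1, 222.4]
ee_rot: [[0.242, 0.97, -0.001], [0.97, -0.242, -0.001], [-0.001, -0.0, -1.0]]
wrist_force: [0.4, 0.1, 1.1]
width: 86.9
grip_force: 0.0
```

Run:
```python
from h import *
im,K,R,t=cam('wrist'); o=get_obs(); np.savez('w4',K=K,R=R,t=t)
s,K2,R2,t2=cam('side');c,K3,R3,t3=cam('scene')
print(o['position'])
f=[476.5,-44,92]; print(proj(K2,R2,t2,f),proj(K3,R3,t3,f))
o=np.zeros((600,800,3),np.uint8); o[:480,:640]=im
o[480:600,:160]=cv2.resize(s[190:280,240:360],(160,120));
o[300:600,500:800]=0
o[420:600,560:800]=cv2.resize(s[190:280,240:360],(240,180),interpolation=2);o[240:420,560:800]=cv2.resize(c[190:280,250:370],(240,180),interpolation=2)
save('c4',o)
```

```text
[496.8495104  203.79783577 222.47758261]
[294.32462035 218.13006841] [309.32122523 226.55580196]
```

View pics/c4.png

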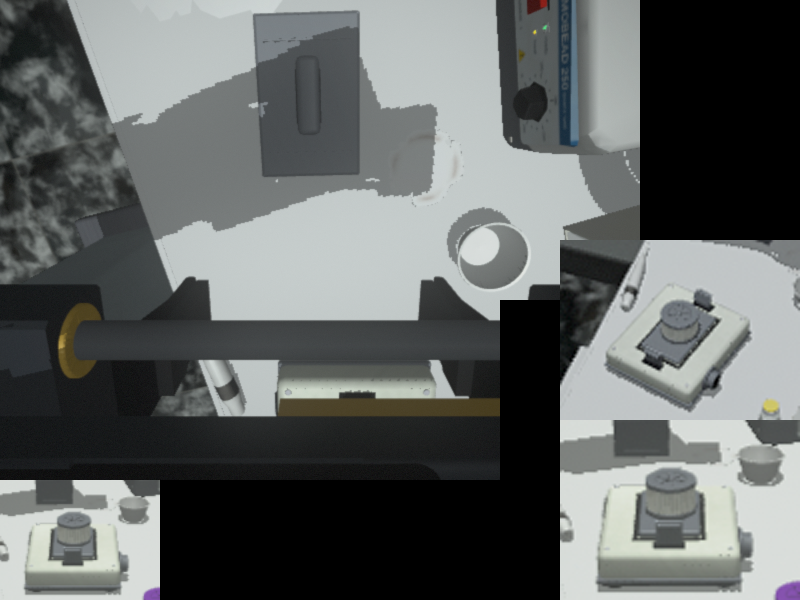

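The filter is upright on the spigot; its top is at side pixel (295,220), against (294,218) predicted. In the wrist view the rib top spans (296–321, 56–133). The cover's top corners are at (254,15), (358,11), (359,173) and (262,175).

Run:
```python
from h import *
L=[np.load('w4.npz')[k] for k in 'KRt']
print(ray(*L,308.5,94.5,81), ray(*L,307,56,81),ray(*L,310,133,81))
P=np.array([ray(*L,*q,54)[:2] for q in [(254,15),(358,11),(359,173),(262,175)]]);print(P.round(1),P.mean(0))
for a,b in((0,1),(3,2)): d=P[b]-P[a];print('x',np.degrees(np.arctan2(d[1],d[0])),np.linalg.norm(d))
for a,b in((3,0),(2,1)): d=P[b]-P[a];print('y',np.degrees(np.arctan2(-d[0],d[1])),np.linalg.norm(d))
```

```text
[514.78883016 292.0505204   81.        ] [519.7744601  315.76227192  81.        ] [509.56792764 267.21980797  81.        ]
[[490.6 354.4]
 [562.3 339.2]
 [538.6 228.1]
 [465.2 244.8]] [514.17744965 291.64385523]
x -12.022031289349792 73.28656233721561
x -12.838753137262145 75.23240158205655
y -13.032783501981719 112.49881246621358
y -12.045386483108786 113.55368020294215
```

Emit:
{"method": "play_rows", "body": {"increments": [[[4,20,-5],[0,0,0.005],87],[[10,55,-20],[0,0,0.015],87],[[16,80,-50],[0,0,0.025],87],[[18,88,-90],[0,0,0.028],87],[[18,88,-125],[0,0,0.028],87],[[18,88,-150],[0,0,0.028],87],[[18,88,-162],[0,0,0.028],87],[[18,88,-166],[0,0,0.028],87],[[18,88,-166],[0,0,0.028],87],[[18,88,-166],[0,0,0.028],87]]}}

```text
clock: 10.6
position: [516.2, 293.1, 58.0]
ee_rot: [[0.215, 0.977, 0.003], [0.977, -0.215, 0.001], [0.002, 0.002, -1.0]]
wrist_force: [-1.2, 1.2, -0.0]
width: 86.9
grip_force: 0.0
```

Emit:
{"method": "play_rows", "body": {"increments": [[[0,0,0],[0,0,0],8],[[0,0,0],[0,0,0],8],[[0,0,0],[0,0,0],8],[[0,0,0],[0,0,0],8],[[0,0,0],[0,0,0],8],[[0,0,0],[0,0,0],8],[[0,0,0],[0,0,0],8],[[0,0,0],[0,0,0],8],[[0,0,0],[0,0,0],8],[[0,0,0],[0,0,0],8]]}}

```text
clock: 11.6
position: [514.9, 293.0, 56.5]
ee_rot: [[0.214, 0.977, -0.0], [0.977, -0.214, -0.0], [-0.0, -0.0, -1.0]]
wrist_force: [-1.1, 1.0, -0.4]
width: 15.4
grip_force: 30.0
```

Emit:
{"method": "play_rows", "body": {"increments": [[[0,0,8],[0,0,0],8],[[0,0,30],[0,0,0],8],[[0,0,65],[0,0,0],8],[[0,0,100],[0,0,0],8],[[-1,-10,120],[0,0,-0.005],8],[[-3,-35,125],[0,0,-0.01],8],[[-8,-70,125],[0,0,-0.02],8],[[-13,-110,125],[0,0,-0.028],8],[[-18,-150,125],[0,0,-0.028],8],[[-23,-190,125],[0,0,-0.028],8]]}}

```text
clock: 12.6
position: [491.4, 101.7, 182.0]
ee_rot: [[0.241, 0.971, 0.0], [0.971, -0.241, -0.0], [0.0, 0.0, -1.0]]
wrist_force: [0.6, -0.8, -0.8]
width: 15.8
grip_force: 30.0
```

Emit:
{"method": "play_rows", "body": {"increments": [[[-4,-40,0],[0,0,0],8],[[-8,-80,0],[0,0,0],8],[[-12,-115,0],[0,0,0],8],[[-14,-138,0],[0,0,0],8],[[-15,-146,0],[0,0,0],8],[[-15,-147,0],[0,0,0],8],[[-15,-147,0],[0,0,0],8],[[-15,-147,0],[0,0,0],8]]}}

```text
clock: 13.4
position: [476.8, -42.7, 181.6]
ee_rot: [[0.24, 0.971, -0.0], [0.971, -0.24, 0.001], [0.0, -0.0, -1.0]]
wrist_force: [0.6, -0.2, -1.0]
width: 15.1
grip_force: 30.0
```

Run:
```python
from h import *
o=get_obs(); p=o['position'];T=o['ee_rot']
print(p,np.degrees(np.arctan2(T[1,1],T[0,1])),o['wrist_force'],o['width'],o['grip_force'])
im,K,R,t=cam('wrist');s,K2,R2,t2=cam('side')
# predicted cover rim front corners in side, cover origin at TCP-(0,-1.2,56.5)
c=p+[0,-1.2,-56.5]
for a,b in((-38,-58),(38,-58)): print('side rim',proj(K2,R2,t2,c+a*T[:,1]+b*T[:,0]))
save('c5',np.hstack([cv2.resize(s[140:280,230:370],(400,400),interpolation=2),cv2.resize(im,(400,400))]))
```

```text
[476.84955407 -42.71882455 181.55752021] -13.89364139562828 [ 0.58902577 -0.21043357 -0.97520162] 15.14912528238567 29.999825516715646
side rim [275.47585095 214.9574861 ]
side rim [312.62832996 214.86991891]
```

View pics/c5.png

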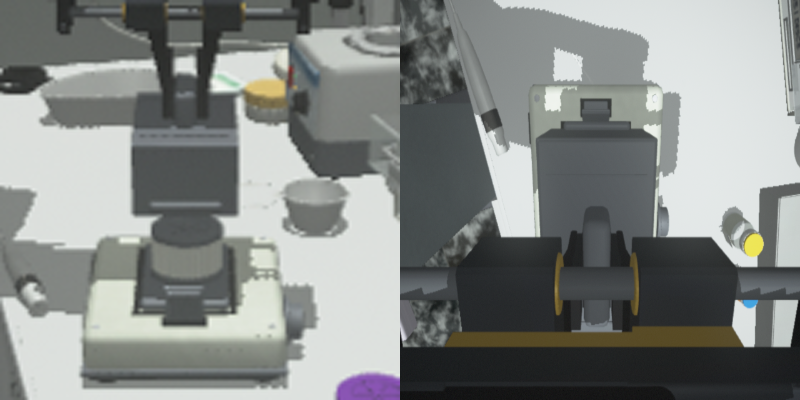

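The cover hangs level above the filter: its side-view rim is at about (277,214)–(312,214), which matches the prediction. I'll lower it to just above the catches.

Emit:
{"method": "play_rows", "body": {"increments": [[[0,-1,-12],[0,0,0],8],[[0,-1,-27],[0,0,0],8],[[0,-1,-42],[0,0,0],8],[[0,-1,-53],[0,0,0],8],[[0,-1,-59],[0,0,0],8],[[0,-1,-62],[0,0,0],8],[[0,-1,-62],[0,0,0],8],[[0,-1,-62],[0,0,0],8]]}}

```text
clock: 14.3
position: [477.3, -45.0, 119.9]
ee_rot: [[0.242, 0.97, 0.001], [0.97, -0.242, -0.0], [-0.0, 0.001, -1.0]]
wrist_force: [-0.4, 0.1, -1.4]
width: 15.8
grip_force: 30.0
```

Emit:
{"method": "play_rows", "body": {"increments": [[[0,0,-2],[0,0,0],8],[[0,0,-4],[0,0,0],8],[[0,0,-5],[0,0,0],8],[[0,0,-6],[0,0,0],8],[[0,0,-6],[0,0,0],8]]}}

```text
clock: 14.8
position: [477.5, -44.8, 113.8]
ee_rot: [[0.242, 0.97, 0.001], [0.97, -0.242, 0.0], [0.0, 0.001, -1.0]]
wrist_force: [0.5, 3.4, 3.1]
width: 16.0
grip_force: 30.0
```

A force of +3.4 N in y shows the cover meets the -y catch first. I'll shift it 1.2 mm towards +y and continue.

Emit:
{"method": "play_rows", "body": {"increments": [[[0,1.2,1],[0,0,0],8],[[0,1.2,0],[0,0,0],8],[[0,1.2,-1],[0,0,0],8],[[0,1.2,-2],[0,0,0],8],[[0,1.2,-2],[0,0,0],8]]}}

```text
clock: 15.3
position: [477.4, -44.2, 112.3]
ee_rot: [[0.241, 0.97, 0.001], [0.97, -0.241, -0.001], [-0.001, 0.001, -1.0]]
wrist_force: [-0.6, 0.6, 7.9]
width: 16.0
grip_force: 30.0
```

Balanced. I'll press on.

Emit:
{"method": "play_rows", "body": {"increments": [[[0,0,-1],[0,0,0],8],[[0,0,-2],[0,0,0],8],[[0,0,-3],[0,0,0],8],[[0,0,-4],[0,0,0],8],[[0,0,-4],[0,0,0],8]]}}

```text
clock: 15.8
position: [477.3, -44.2, 107.9]
ee_rot: [[0.241, 0.97, 0.001], [0.97, -0.241, -0.001], [-0.001, 0.001, -1.0]]
wrist_force: [0.8, -0.3, 1.7]
width: 15.6
grip_force: 30.0
```

Emit:
{"method": "play_rows", "body": {"increments": [[[0,0,-1],[0,0,0],8],[[0,0,-2],[0,0,0],8],[[0,0,-3],[0,0,0],8],[[0,0,-4],[0,0,0],8],[[0,0,-5],[0,0,0],8],[[0,0,-5],[0,0,0],8]]}}

```text
clock: 16.4
position: [476.8, -43.8, 102.5]
ee_rot: [[0.241, 0.97, -0.0], [0.97, -0.241, -0.0], [-0.0, -0.0, -1.0]]
wrist_force: [-0.6, -0.7, -1.4]
width: 15.8
grip_force: 30.0
```

Emit:
{"method": "play_rows", "body": {"increments": [[[0,0,-1],[0,0,0],8],[[0,0,-2],[0,0,0],8],[[0,0,-3],[0,0,0],8],[[0,0,-3],[0,0,0],8],[[0,0,-3],[0,0,0],8]]}}

```text
clock: 16.9
position: [476.9, -43.8, 102.4]
ee_rot: [[0.241, 0.97, 0.001], [0.97, -0.241, -0.001], [-0.0, 0.001, -1.0]]
wrist_force: [-4.3, 1.2, 24.6]
width: 16.1
grip_force: 30.0
```

Emit:
{"method": "play_rows", "body": {"increments": [[[0,0,-0.5],[0,0,0],8],[[0,0,-0.5],[0,0,0],8],[[0,0,-0.5],[0,0,0],8],[[0,0,-0.5],[0,0,0],8]]}}

```text
clock: 17.3
position: [476.9, -43.8, 102.4]
ee_rot: [[0.241, 0.97, 0.001], [0.97, -0.241, -0.001], [-0.0, 0.002, -1.0]]
wrist_force: [-6.5, 1.0, 29.1]
width: 15.7
grip_force: 30.0
```

Run:
```python
from h import *
s,*_=cam('side');c,*_=cam('scene')
save('c6',np.hstack([cv2.resize(s[170:290,240:360],(400,400),interpolation=2),cv2.resize(c[170:290,250:370],(400,400),interpolation=2)]))
o=get_obs();print(o['position'],o['wrist_force'],o['grip_force'],o['clock'])
```

```text
[476.95216263 -43.78733021 102.36951161] [-6.09044447  1.18650961 28.5161212 ] 30.00527593307197 17.4
```

View pics/c6.png

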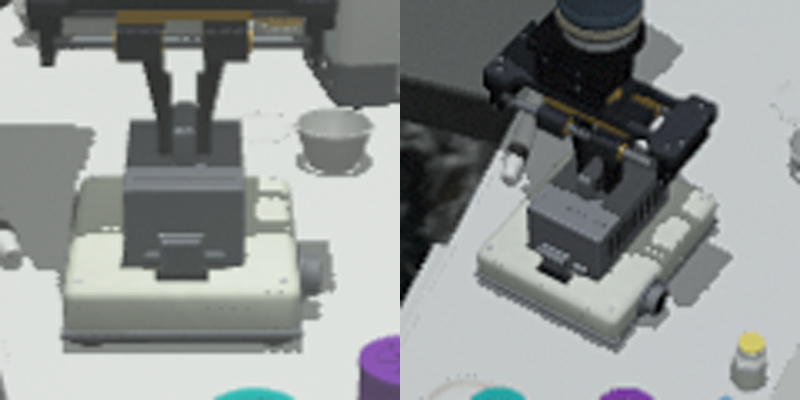

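The cover sits flush on the deck, with the near catch over its lip at crop (183,255). The gripper is still holding the rib and pressing with about 29 N, so I'll hand in.

```bash
python3 -c "
from h import *
print(r.sign_off())"
```

```text
the job is handed in; nothing more can be done
None
```

The job is handed in at about 17 s: the filter is seated on the spigot, the cover is down flush (near catch seen over its lip; the far one judged from the force drop and final height), and the arm still grips the rib, pressing down with about 29 N.

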